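# Unlatch the peg bin and hold its lid at 60 degrees

## Task

Press the peg bin's pedal fully down to its stop to release the lid, let the pedal come back up, then raise the sprung lid by its barrel grip until it stands 60 degrees open and hold it there with the gripper, so that someone can reach the pegs. The program finishes while still holding the lid open: do not let go of it. Leave the other things on the worktop where they stand.

Things in the scene. Friction and masses are not known exactly. Their poses are not given: they have to be found in the camera images.
- bin: low grey plastic bin with a white lid, 130 (x) by 190 (y) by 85 mm without lid, fixed to the worktop. Origin: centre of its underside; its x axis points from the front (pedal and grip side, towards the robot) to the hinge side at the back, y along the hinge to the left, z up. Wall shelves hang over the back of the worktop, undersides 480 mm up: keep the wrist clear of them
- lid (a joint): opening angle of the bin's lid in rad: 0 shut (level), 1.047 = 60 degrees open, upper stop 1.75. A hook on the pedal holds it shut until the pedal is pressed. Then a spring pops it ajar by itself to about 0.18 (0.14 to 0.23); the spring and its weight pull it back there from any wider angle (about 5 N at the grip at 60 degrees)
- lid_grip (a point): centre of the black barrel grip in front of the lid's front edge, left of the middle (bin frame x -111, y +50, z +92 mm when shut). Barrel 20 mm diameter, 24 mm long along the bin's y, flat ends: pinch it across its ends from above; it turns between the fingers as the lid swings. 180 mm from the hinge axis, 38 mm in front of the lid's edge, on a 14 mm wide steel neck; moves with the lid
- lid_hinge_point (a point): point on the lid's hinge axis straight behind the grip, at the back of the bin (bin frame x +69, y +50, z +89 mm); the axis runs along the bin's y. The grip is 3 mm above the straight line that runs from here along the lid
- pedal (a joint): angle of the pedal in rad: 0 up, 0.2 pressed fully down to its stop; it springs back to 0 when let go. The pad takes about 2.5 N to start and 6.5 N at the stop. The lid is released about half way down
- pedal_pad (a point): point to press, on top of the rubber pad of the steel pedal at the bin's front, right of the middle (bin frame x -135, y -55, z +56 mm when up, 12 mm lower at the stop). The pedal is 40 mm wide and reaches 80 mm out from its pivot (along y) at bin frame x -77, y -55, z +40 mm; a narrow steel hook rises from the pivot over the lid's front edge to z 103 mm
- tin: bystander: food tin, 75 mm diameter, 58 mm high; origin under its centre
- soap: bystander: upright carton 55 by 74 by 112 mm high; origin under its centre
- jar: bystander: slim jar with dark lid, 44 mm diameter, 105 mm high; origin under its centre
- can: bystander: drink can, 66 mm diameter, 115 mm high; origin under its centre
- pot: bystander: low round pot, 69 mm diameter, 41 mm high; origin under its centre

How it is judged (in metres and radians):
On the way, in this order (a step that is already met when the one before it is completed fails the run):
1. the pedal is pressed down to its stop (at least 0.18 of 0.2 rad) (value of joint pedal above 0.18 rad), for 0.1 s.
2. the pedal is back up and the lid has been raised beyond where its spring leaves it (over 0.6 rad) (value of joint pedal below 0.05 rad and value of joint lid above 0.6 rad), for 0.2 s.
At the end, for the whole second after the job is handed in: the lid stands still at 60 degrees, give or take 5, held by the gripper's fingers (over 1 N between fingers and bin), with the pedal back up (value of joint lid between 0.96 and 1.134 rad and velocity of joint lid between -0.1 and 0.1 rad/s and value of joint pedal below 0.05 rad and contact force between the fingers and bin above 1 N); the arm keeps its last pose, push and grip.
It fails at once if a bystander is shifted by more than 30 mm (distance of any of tin, soap, jar, can, pot from where it was at the start of the episode above 0.03 m).
It also fails if it takes over 40 s, if anything falls off the work surface, if the arm or the gripper's body presses on something with over 40 N, if the wrist force passes 120 N, or if a joint passes its speed limit or range.

## Robot

A 6-joint arm with a two-finger parallel gripper is mounted at the origin on a cart in front of the work surface, level with it; the furniture and walls round the work are solid. World frame = base frame: x ahead of the robot, y to its left, z up, the work surface at z = 0. Lengths are in m, angles in degrees, forces in N, time in s.
With the tool pointing down it reaches from about 0.275 to 0.85 m from the base axis. Payload 19 kg.
Tool frame: the origin (TCP) lies midway between the tips of the shut fingers; the grasp point (between the pads) lies bot.grip_point_offset behind it (bot.grip_point_offset is the distance from the TCP to the grasp point, in m); z points along the fingers, y is the line along which they close (so a half turn about z gives the same grasp; the last joint's range is limited). The gripper opens to 85 mm and grips with 20 to 120 N. Pads are 22 mm wide; open, the fingers measure 114 mm over their backs; the gripper's body (76 mm by 85 mm) begins 54 mm behind the grasp point. The pads swing forward as they close: fully open they stand 13 mm farther back than shut.
Start: joints at [-77.521, 8.623, 82.357, -0, 89.026, -7.678], TCP at [0.198, -0.54, 0.231] pointing down, gripper open.
Joint ranges: [-160.23, 160.23], [-39.13, 120.54], [6.94, 153.29], [-79.49, 259.48], [9.18, 160.14], [-161.06, 161.06]. Speed limits (degrees/s): [108.29, 108.29, 127.2, 172.46, 172.46, 172.46].

## Interface

Orientations are given as a 3x3 rotation matrix whose columns are the frame's x, y, z axes.
In Python, from station import bot gives the robot as it stands. The module is installed in compiled form; this text tells all that it offers.
- The arm moves only by the shell command python3 -m handwheel 'ROWS' [FORCE]. ROWS is JSON, one flat list of numbers, 7 for each row, row after row: the shift along the tool's x, y, z in m, then the turn, a rotation vector about the tool's x, y, z in degrees, then the opening, from -1 (shut) to 1 (fully open). A call has 1 to 20 rows; each row shifts and turns the commanded pose from where the row before left it, along the tool's axes as they then stand; what a row does not reach is not made up. A row lasts 1/10 s, in which the tool goes at most 50 mm and 8.59 degrees, less where a joint would pass 70% of its speed; a pose out of reach is approached as far as the arm can. A call with a gripper value outside its range is refused whole. The fingers move at their own pace and stop on an object; FORCE is the grip in N (left out, the last holds). Time passes only in rows, so rows that do not move let the fingers close. It gives the time, the measured TCP pose, the force, the opening and the grip force at its end, in the units of the state.
- bot.get_obs(): the state, without advancing time (a new reading comes with each control period).
- bot.read_camera(name): name is "side" or "top"; returns (picture, depth): 384x512x3 uint8, blue, green, red; 384x512 float32, m along the optical axis (not along the pixel's ray), 0 where there is no reading.
- bot.camera_params(name): a dict with "fx", "fy", "cx", "cy" (pixels), "R" (3x3) and "t" (3): a world point X has camera coordinates R X + t. Camera axes: x right, y down, z forward; pixel columns grow to the right and rows downward; lengths in m; the calibration is good to about 2 mm. A picture is of the moment at which its call begins. camera_params takes no time and is no camera call.
- bot.sign_off(): hands the job in; it is judged then, once.
The state is a dict: "time": time; "joint_pos": joint angles; "dq": joint speeds; "tau": joint torques, N m; "tool_pos": TCP position; "tool_rot": TCP orientation; "wrist_force": force on the tool from outside, world axes, zero at the start; "torque": the same for the moment, N m; "width": finger opening in m; "grip_force": force on a finger pad.
Only numpy, scipy, OpenCV 4.12 (cv2) and the standard library are available. Lean on these libraries where they do the work, as an engineer would, in place of code of your own. Each camera call takes 0.05 s, during which the arm holds its last target. There are 200 camera calls.

## Working session

There is one attempt and no reset: what is moved stays moved. The work goes in short steps, Python scripts to look and compute and a shell command to move; the robot and the scene stay as the last step left them, time stands still between calls to the robot, and variables do not carry over. Pictures are saved under pics/ and viewed, at most 10 in all, crops included, and the job is handed in when it is done.

```bash
mkdir -p pics
python3 - <<'E'
from station import bot
import cv2,numpy as np
np.set_printoptions(precision=4,suppress=True)
for n in("top","side"):
    im,d=bot.read_camera(n); cv2.imwrite(f"pics/{n}0.png",im); np.save(f"{n}_d.npy",d)
    p=bot.camera_params(n); print(n,p)
o=bot.get_obs(); print(o, bot.grip_point_offset)
E
```

```text
top {'fx': 483.4423293437182, 'fy': 483.4423293437182, 'cx': 251.11964267936875, 'cy': 181.22224421809102, 'R': array([[-0.0218, -0.9997, -0.0084],
       [-0.9799,  0.023 , -0.198 ],
       [ 0.1981,  0.0039, -0.9802]]), 't': array([-0.3235,  0.5612,  1.0594])}
side {'fx': 420.0565691620953, 'fy': 420.0565691620953, 'cx': 256.9813677962635, 'cy': 192.83941492813017, 'R': array([[-0.9807,  0.1951, -0.0148],
       [ 0.1751,  0.8415, -0.5111],
       [-0.0873, -0.5038, -0.8594]]), 't': array([0.6113, 0.2493, 0.7957])}
{'time': 0.1, 'joint_pos': array([-77.5219,   8.6492,  82.3898,  -0.0004,  89.0265,  -7.6786]), 'dq': array([-0.0293,  0.0981, -0.1769, -0.0133,  0.0776,  0.1017]), 'tau': array([  0.0066, -71.4379, -57.1794,  -0.    ,   0.0071,   0.    ]), 'tool_pos': array([ 0.1981, -0.5396,  0.2307]), 'tool_rot': array([[ 0.9388,  0.3446, -0.0003],
       [ 0.3446, -0.9388,  0.0011],
       [ 0.0001, -0.0011, -1.    ]]), 'wrist_force': array([ 0.2313, -0.2229, -0.3626]), 'torque': array([0.0111, 0.03  , 0.0118]), 'grip_force': 0.0, 'width': 0.08543951815975703} 0.0187
```

View pics/top0.png

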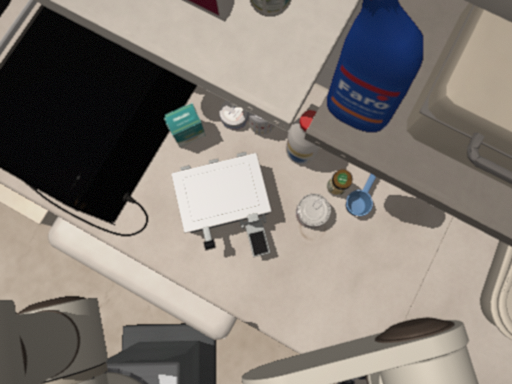

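View pics/side0.png

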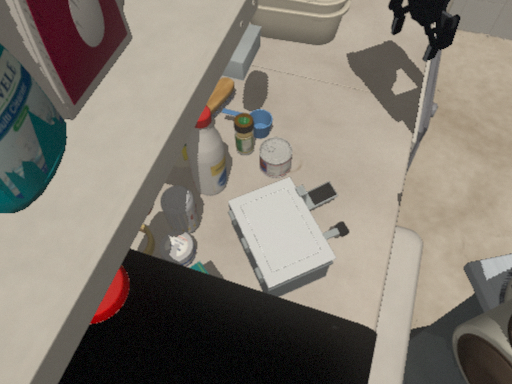

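The top view shows the white lid with corners near (173,182), (258,156), (270,207) and (187,231). The grip is at (209,243) and the pedal pad at (258,243). The side view shows the grip at (341,229) and the pad at (320,195). The tin is at top (313,211), well to the right of the bin. Next I'll measure the bin pose.

```bash
cat > h.py <<'E'
import cv2,numpy as np
from station import bot
np.set_printoptions(precision=4,suppress=True)
P={n:bot.camera_params(n) for n in("top","side")}
def plane(n,uv,z):
    p=P[n];uv=np.atleast_2d(np.array(uv,float))
    d=np.c_[(uv[:,0]-p['cx'])/p['fx'],(uv[:,1]-p['cy'])/p['fy'],np.ones(len(uv))]@p['R']
    c=-p['R'].T@p['t']; return c+d*((z-c[2])/d[:,2])[:,None]
def proj(n,X):
    p=P[n];c=np.atleast_2d(X)@p['R'].T+p['t'];return np.c_[c[:,0]/c[:,2]*p['fx']+p['cx'],c[:,1]/c[:,2]*p['fy']+p['cy']]
def dpt(n,D,u,v):
    p=P[n];z=D[v,u];c=np.array([(u-p['cx'])/p['fx']*z,(v-p['cy'])/p['fy']*z,z]);return p['R'].T@(c-p['t'])
E
python3 - <<'E'
from h import *
for n,seed in(("top",(222,190)),("side",(280,230))):
    im=cv2.imread(f"pics/{n}0.png");D=np.load(f"{n}_d.npy")
    v,u=np.mgrid[:384,:512];z=D;p=P[n]
    W=(np.stack([(u-p['cx'])/p['fx']*z,(v-p['cy'])/p['fy']*z,z],-1)-p['t'])@p['R']
    np.save(f"{n}_W.npy",W)
    m=((W[...,2]>.08)&(W[...,2]<.102)&(z>0)&(im.min(2)>150)).astype(np.uint8)
    m=cv2.morphologyEx(m,cv2.MORPH_OPEN,np.ones((5,5)))
    _,l=cv2.connectedComponents(m);m=(l==l[seed[1],seed[0]]);print(n,m.sum(),np.median(W[m][:,2]))
    zt=.093 # assumed top
    zt=np.median(W[m][:,2])
    vs,us=np.nonzero(m);X=plane(n,np.c_[us,vs],zt)[:,:2]
    r=cv2.minAreaRect((X*1000).astype(np.float32));print(r);print(cv2.boxPoints(r))
    dark=((W[...,2]>.03)&(W[...,2]<.12)&(z>0)&(im.max(2)<75)).astype(np.uint8)
    k,l,s,c=cv2.connectedComponentsWithStats(dark)
    for i in range(1,k):
        if s[i,4]>15: print(s[i],c[i],np.median(W[l==i],axis=0))
E
```

```text
top 5329 0.09694287934864437
((512.687744140625, -270.5868835449219), (170.24859619140625, 195.17578125), 11.915643692016602)
[[ 409.2485 -192.6775]
 [ 449.5468 -383.6477]
 [ 616.127  -348.4963]
 [ 575.8287 -157.526 ]]
[ 0  0 11 16 96] [3.3542 5.0521] [1.0237 0.2789 0.0425]
[166  80  31  34 372] [182.4597  95.6559] [ 0.7569 -0.1816  0.0842]
[ 102  118   68  106 1423] [136.2474 174.0738] [ 0.5688 -0.0761  0.0787]
[174 123  30  20 285] [189.2456 133.0421] [ 0.6659 -0.1961  0.0776]
[291 155  14   7  49] [297.0612 158.7347] [ 0.6045 -0.4436  0.0525]
[332 178  17  12  46] [338.1087 185.6522] [ 0.5272 -0.5256  0.0977]
[250 231  18  24 291] [258.3127 242.6014] [ 0.4121 -0.3489  0.0554]
[204 240  11  10  71] [209.2394 244.4366] [ 0.4082 -0.243   0.1037]
side 6662 0.09705182099158377
((514.8090209960938, -269.80487060546875), (158.24209594726562, 195.91314697265625), 12.524443626403809)
[[ 416.3283 -191.3372]
 [ 458.8133 -382.5883]
 [ 613.2898 -348.2725]
 [ 570.8048 -157.0214]]
[235 123  19  11 105] [244.019  128.6381] [ 0.5481 -0.5203  0.0949]
[309 183  27  21 304] [321.7105 193.1546] [ 0.4134 -0.348   0.0551]
[335 222  14  14 108] [341.8426 228.5278] [ 0.411  -0.2394  0.1024]
[262 283   5  10  25] [264.48 287.36] [ 0.5735 -0.1706  0.0542]
[456 349  14  35  48] [460.9792 364.7292] [0.2994 0.0277 0.1087]
```

Run:
```python
from h import *
R=[]
for n,seed in(("top",(222,190)),("side",(280,230))):
    im=cv2.imread(f"pics/{n}0.png");W=np.load(f"{n}_W.npy");z=np.load(f"{n}_d.npy")
    m=((W[...,2]>.085)&(W[...,2]<.105)&(z>0)&(im.min(2)>150)).astype(np.uint8)
    m=cv2.morphologyEx(m,cv2.MORPH_OPEN,np.ones((25,25)))
    vs,us=np.nonzero(m);X=plane(n,np.c_[us,vs],.097)[:,:2]
    r=cv2.minAreaRect((X*1000).astype(np.float32));print(n,m.sum(),r)
    # principal axis
    c,ev=np.linalg.eigh(np.cov(X.T));print(X.mean(0),np.degrees(np.arctan2(ev[1,1],ev[0,1]))-90, np.sqrt(12*c))
# fit from features: yaw grid via three points
g=(plane("top",[(209.2,244)],.097)[0]+plane("side",[(341.8,228.5)],.097)[0])/2
p=(plane("top",[(258.3,242.6)],.056)[0]+plane("side",[(321.7,193.2)],.056)[0])/2
print("grip",g,"pad",p)
for n in P: print(n,plane(n,[(209.2,244) if n=="top" else(341.8,228.5)],.097),plane(n,[(258.3,242.6) if n=="top" else(321.7,193.2)],.056))
im=cv2.imread("pics/top0.png")[140:270,155:355];cv2.imwrite("pics/topc.png",cv2.resize(im,None,fx=4,fy=4,interpolation=cv2.INTER_CUBIC))
```

```text
top 2641 ((536.5599365234375, -262.6029968261719), (120.27464294433594, 167.8399200439453), 0.42142993211746216)
[ 0.5316 -0.2645] 26.56281732067613 [0.0776 0.1746]
side 2943 ((533.9124145507812, -264.921630859375), (148.91506958007812, 150.13934326171875), 78.25597381591797)
[ 0.5262 -0.2674] 29.81840962721887 [0.0802 0.187 ]
grip [ 0.4092 -0.2424  0.097 ] pad [ 0.4133 -0.3484  0.056 ]
top [[ 0.409  -0.2428  0.097 ]] [[ 0.4126 -0.3492  0.056 ]]
side [[ 0.4094 -0.242   0.097 ]] [[ 0.4141 -0.3475  0.056 ]]
```

View pics/topc.png

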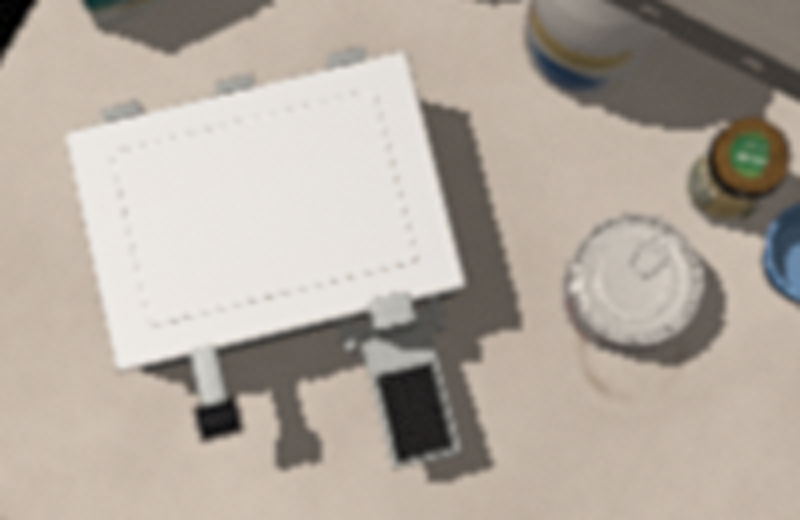

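The crop shows lid corners at about (68,133), (405,53), (463,285) and (120,367), the grip barrel at (218,418) and the pad at (417,412). The pedal hook stands at (393,310).

```bash
cat >> h.py <<'E'
def rig(A,B):
    a=A-A.mean(0);b=B-B.mean(0);th=np.arctan2((a[:,0]*b[:,1]-a[:,1]*b[:,0]).sum(),(a*b).sum())
    R=np.array([[np.cos(th),-np.sin(th)],[np.sin(th),np.cos(th)]]);return th,R,B.mean(0)-R@A.mean(0)
E
python3 - <<'E'
from h import *
c=plane("top",np.array([(68,133),(405,53),(463,285),(120,367)])/4+[155-.4,140-.4],.097)[:,:2];print(c)
e=np.roll(c,-1,0)-c;print(np.linalg.norm(e,axis=1),np.degrees(np.arctan2(e[:,1],e[:,0])))
g=np.array([.4092,-.2424]);p=np.array([.4133,-.3484])
A=np.array([[-.111,.05],[-.135,-.055]]);th,R,t=rig(A,np.array([g,p]));print(np.degrees(th),t)
# with lid: front corners x~-.073, back ~+.065; y ±.0975
L=np.array([[.068,.0975],[.068,-.0975],[-.073,-.0975],[-.073,.0975]])
th,R,t=rig(np.r_[A,L],np.r_[[g,p],c]);print(np.degrees(th),t);print((np.r_[[g,p],c]-(np.r_[A,L]@R.T+t))*1000)
o=bot.get_obs();print(o['time'])
E
```

```text
[[ 0.5683 -0.1597]
 [ 0.6098 -0.3483]
 [ 0.4781 -0.3769]
 [ 0.4375 -0.1894]]
[0.1931 0.1348 0.1919 0.1342] [ -77.6035 -167.7492  102.2122   12.7806]
15.090054874150404 [ 0.5294 -0.261 ]
12.538518412615693 [ 0.5275 -0.2675]
[[ 0.9135  0.3468]
 [ 5.646   2.0529]
 [-4.3763 -2.2103]
 [-5.2562 -0.4588]
 [ 0.6619  1.5508]
 [ 2.4111 -1.2815]]
0.1
```

Run:
```python
from h import *
W=np.load("top_W.npy")
# shelf front edge: points with z>.4, per y band, min x
m=(W[...,2]>.42)&(np.load("top_d.npy")>0)&(W[...,2]<.9)
X=W[m]
for y in np.arange(-.6,.1,.05):
    s=X[(abs(X[:,1]-y)<.025)&(X[:,0]>.3)]
    if len(s): i=s[:,0].argmin();print(round(y,2),s[i],np.percentile(s[:,2],5))
th=np.radians(12.4);R=np.array([[np.cos(th),-np.sin(th)],[np.sin(th),np.cos(th)]])
g=np.array([.409,-.2424]);t=g-R@[-.111,.05];print("bin",t,"pad",R@[-.137,-.055]+t)
a0=np.arctan2(.003,.18);
for a in(0,.18,.4,.6,.8,1.047):
    x=.069-.180*np.cos(a)+.003*np.sin(a);z=.089+.18*np.sin(a)+.003*np.cos(a);print(a,x,z,R@[x,.05]+t)
o=bot.get_obs();T=o['tool_rot'];print((T.T@(np.r_[R@[-.137,-.055]+t,.075]-o['tool_pos'])))
```

```text
-0.6 [ 0.4045 -0.6249  0.4956] 0.514537831211284
-0.55 [ 0.4335 -0.5743  0.5095] 0.5139340934398918
-0.5 [ 0.4621 -0.525   0.5081] 0.5102926137143302
-0.45 [ 0.4878 -0.4748  0.8909] 0.5140576916246501
-0.4 [ 0.5197 -0.4245  0.5156] 0.5118366704110093
-0.35 [ 0.5454 -0.3744  0.5016] 0.5107110027018148
-0.3 [ 0.5751 -0.3246  0.4963] 0.5066663444090593
-0.25 [ 0.604  -0.2742  0.5023] 0.5034927667174409
-0.2 [ 0.6327 -0.2247  0.5055] 0.4997456285842174
-0.15 [ 0.6605 -0.1747  0.5139] 0.49571106038454
-0.1 [ 0.3    -0.0852  0.6456] 0.49324783712630327
-0.05 [ 0.7191 -0.0749  0.4868] 0.48800579597361626
0.0 [ 0.7485 -0.0246  0.4895] 0.48531445600627177
bin [ 0.5281 -0.2674] pad [ 0.4062 -0.3505]
0 -0.11099999999999999 0.092 [ 0.409  -0.2424]
0.18 -0.10755477598158439 0.12417685429501271 [ 0.4124 -0.2417]
0.4 -0.09562272389359334 0.16185848459756572 [ 0.424  -0.2391]
0.6 -0.07786648326355698 0.19311165205583541 [ 0.4414 -0.2353]
0.8 -0.05425513940979118 0.2202142164899556 [ 0.4644 -0.2302]
1.047 -0.018433013593609136 0.2463673032555993 [ 0.4994 -0.2225]
[ 0.2605 -0.1056  0.1559]
```

```bash
python3 -m handwheel '[0.026,-0.0106,0.0115,0,0,0,-1, 0.026,-0.0106,0.0115,0,0,0,-1, 0.026,-0.0106,0.0115,0,0,0,-1, 0.026,-0.0106,0.0115,0,0,0,-1, 0.026,-0.0106,0.0115,0,0,0,-1, 0.026,-0.0106,0.0115,0,0,0,-1, 0.026,-0.0106,0.0115,0,0,0,-1, 0.026,-0.0106,0.0115,0,0,0,-1, 0.026,-0.0106,0.0115,0,0,0,-1, 0.026,-0.0106,0.0115,0,0,0,-1, 0,0,0,0,0,7.8,-1, 0,0,0,0,0,0,-1]' 30
python3 - <<'E'
from h import *
o=bot.get_obs();T=o['tool_rot'];print(o['time'],o['tool_pos'],T,o['width'],o['wrist_force'],o['joint_pos']);print(T.T@(np.array([.4062,-.3505,.056])-o['tool_pos']))
im,d=bot.read_camera("side");cv2.imwrite("pics/s1.png",im[100:300,180:440])
E
```

```text
time: 1.3
tool_pos: [0.4059, -0.3499, 0.1157]
tool_rot: [[0.977, 0.213, -0.001], [0.213, -0.977, 0.001], [-0.001, -0.001, -1.0]]
wrist_force: [0.1, -0.1, -0.2]
width: -0.0002
grip_force: 0.0
1.3 [ 0.4059 -0.3499  0.1157] [[ 0.9771  0.2126 -0.0008]
 [ 0.2126 -0.9771  0.0009]
 [-0.0006 -0.001  -1.    ]] -0.0001986866554406175 [ 0.0841 -0.073  -0.1529] [-49.0013   7.9198  96.8379  -0.0013  75.3097  28.7262]
[0.0002 0.0007 0.0597]
```

View pics/s1.png

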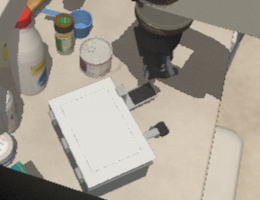

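```bash
python3 -m handwheel '[0,0,0.025,0,0,0,-1, 0,0,0.025,0,0,0,-1, 0,0,0.005,0,0,0,-1, 0,0,0.004,0,0,0,-1, 0,0,0.004,0,0,0,-1, 0,0,0.004,0,0,0,-1, 0,0,0,0,0,0,-1]'
```

```text
time: 2.05
tool_pos: [0.4058, -0.3511, 0.0497]
tool_rot: [[0.977, 0.214, 0.001], [0.214, -0.977, -0.001], [0.0, 0.001, -1.0]]
wrist_force: [-1.4, -2.0, 3.0]
width: -0.0
grip_force: 1.8
```

```bash
python3 -m handwheel '[0,0,0.003,0,0,0,-1, 0,0,0.003,0,0,0,-1, 0,0,0.002,0,0,0,-1, 0,0,0,0,0,0,-1]'
```

```text
time: 2.45
tool_pos: [0.4058, -0.3513, 0.0431]
tool_rot: [[0.977, 0.214, 0.001], [0.214, -0.977, -0.002], [0.0, 0.002, -1.0]]
wrist_force: [-11.2, 3.7, 29.0]
width: -0.0001
grip_force: 15.0
```

At 29 N the pad is on its stop. I'll hold there, then rise clear.

```bash
python3 -m handwheel '[0,0,0,0,0,0,-1, 0,0,0,0,0,0,-1, 0,0,-0.02,0,0,0,-1, 0,0,-0.04,0,0,0,-1, 0,0,-0.04,0,0,0,-1, 0,0,-0.03,0,0,0,-1,0,0,0,0,0,0,-1]'
python3 - <<'E'
from h import *
for n in("top","side"):
    im,d=bot.read_camera(n);v,u=np.mgrid[:384,:512];p=P[n]
    W=(np.stack([(u-p['cx'])/p['fx']*d,(v-p['cy'])/p['fy']*d,d],-1)-p['t'])@p['R']
    dark=((np.hypot(W[...,0]-.41,W[...,1]+.242)<.03)&(W[...,2]>.06)&(W[...,2]<.16)&(im.max(2)<85)).astype(np.uint8)
    k,l,s,c=cv2.connectedComponentsWithStats(dark)
    for i in range(1,k):
        if s[i,4]>15: print(n,s[i],c[i],np.median(W[l==i],axis=0),plane(n,c[i],.129))
    cv2.imwrite(f"pics/{n}2.png",im)
    if n=="side": cv2.imwrite("pics/s2c.png",cv2.resize(im[140:310,200:400],None,fx=3,fy=3))
o=bot.get_obs();T=o['tool_rot'];print(o['time'],o['tool_pos']);print(T.T@(np.array([.4124,-.2417,.124-.0187])-o['tool_pos']))
E
```

```text
time: 3.15
tool_pos: [0.4068, -0.3516, 0.1754]
tool_rot: [[0.977, 0.214, 0.004], [0.214, -0.977, -0.004], [0.003, 0.005, -1.0]]
wrist_force: [0.6, -0.1, -1.1]
width: 0.0001
grip_force: 0.0
top [203 237  11  10  84] [208.0238 241.6548] [ 0.4109 -0.2434  0.1314] [[ 0.4116 -0.2433  0.129 ]]
side [336 216  14  14 119] [342.7731 222.3866] [ 0.4143 -0.2392  0.1305] [[ 0.4135 -0.2397  0.129 ]]
3.25 [ 0.4058 -0.3505  0.1712]
[ 0.0297 -0.1049  0.0659]
```

View pics/s2c.png

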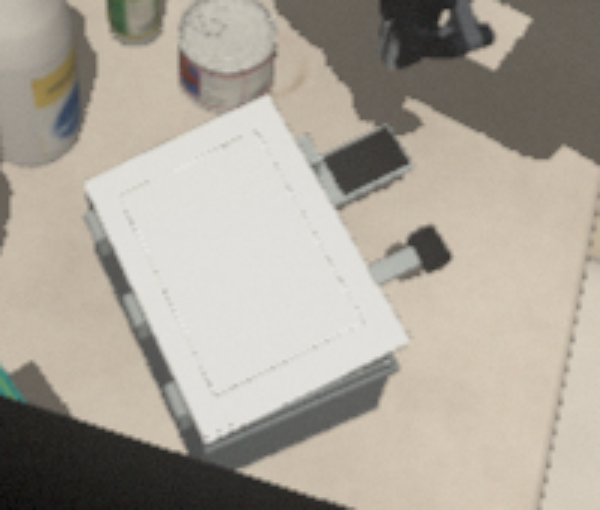

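The picture shows the lid ajar, the pedal back up and the barrel free at crop (430,249). The grip lies within 2 mm of the prediction, so I'll move over it and pinch.

```bash
python3 -m handwheel '[0.006,-0.021,0,0,0,0,0.3, 0.006,-0.021,0,0,0,0,0.3, 0.006,-0.021,0,0,0,0,0.3, 0.006,-0.021,0,0,0,0,0.3, 0.006,-0.021,0,0,0,0,0.3, 0,0,0,0,0,0,0.3, 0,0,0.025,0,0,0,0.3, 0,0,0.02,0,0,0,0.3, 0,0,0.02,0,0,0,0.3, 0,0,0.002,0,0,0,0.3, 0,0,0,0,0,0,0.3]'
python3 - <<'E'
from h import *
im,d=bot.read_camera("side");cv2.imwrite("pics/s3c.png",cv2.resize(im[140:310,240:440],None,fx=3,fy=3))
E
```

```text
time: 4.35
tool_pos: [0.4122, -0.2414, 0.1038]
tool_rot: [[0.977, 0.214, -0.001], [0.214, -0.977, 0.001], [-0.001, -0.001, -1.0]]
wrist_force: [0.2, -0.4, 0.5]
width: 0.0557
grip_force: 0.0
```

View pics/s3c.png

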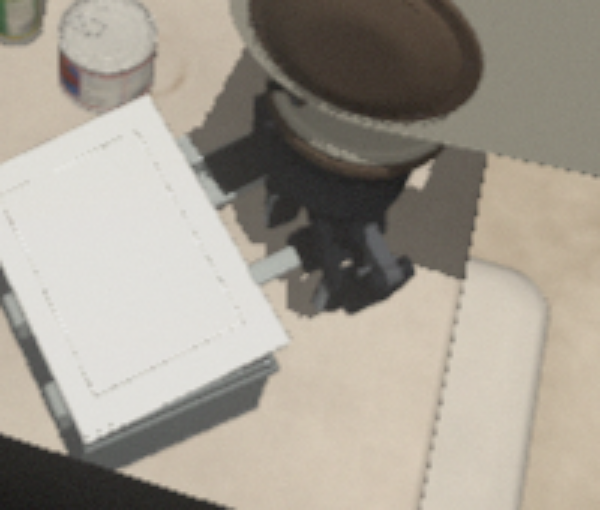

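The fingers straddle the barrel, with the neck at crop (275,263) running in between them. Close.

```bash
python3 -m handwheel '[0,0,0,0,0,0,-1, 0,0,0,0,0,0,-1, 0,0,0,0,0,0,-1, 0,0,0,0,0,0,-1, 0,0,0,0,0,0,-1, 0,0,0,0,0,0,-1]' 60
python3 - <<'E'
from h import *
o=bot.get_obs();T=o['tool_rot'];G=o['tool_pos']-T[:,2]*bot.grip_point_offset
th=np.radians(12.4);R=np.array([[np.cos(th),-np.sin(th)],[np.sin(th),np.cos(th)]]);t=np.array([.409,-.2424])-R@[-.111,.05]
print(G,R.T@(G[:2]-t))
# path: lid angle a, tilt b (about tool y), grasp point relative to tool
def pose(a,b):
    x=.069-.180*np.cos(a)+.003*np.sin(a);z=.089+.18*np.sin(a)+.003*np.cos(a)
    zt=np.array([np.sin(b),0,-np.cos(b)]);xt=np.array([np.cos(b),0,np.sin(b)])
    return np.array([x,0,z])+.0187*zt,xt,zt
A=np.linspace(.18,1.047,13);B=np.radians(np.linspace(0,24,13))
pr=pose(A[0],B[0])
for a,b in zip(A[1:],B[1:]):
    n=pose(a,b);d=n[0]-pr[0];print(round(a,3),np.round([d@pr[1],d@pr[2]],4));pr=n
E
```

```text
time: 5.0
tool_pos: [0.4125, -0.2417, 0.1044]
tool_rot: [[0.977, 0.214, 0.0], [0.214, -0.977, 0.0], [0.0, -0.0, -1.0]]
wrist_force: [-0.9, 1.6, 1.2]
width: 0.0226
grip_force: 60.0
[ 0.4125 -0.2417  0.1231] [-0.1074  0.05  ]
0.252 [ 0.0037 -0.0127]
0.324 [ 0.005  -0.0123]
0.397 [ 0.0063 -0.0117]
0.469 [ 0.0075 -0.0111]
0.541 [ 0.0086 -0.0103]
0.613 [ 0.0097 -0.0094]
0.686 [ 0.0106 -0.0083]
0.758 [ 0.0115 -0.0072]
0.83 [ 0.0122 -0.006 ]
0.902 [ 0.0128 -0.0048]
0.975 [ 0.0132 -0.0034]
1.047 [ 0.0135 -0.0021]
```

The barrel is held (22.6 mm, 60 N), and the grasp point matches the arc start. Raising the first half, with the wrist leaning back 2° per row.

```bash
python3 -m handwheel '[0.0037,0,-0.0127,0,2,0,-1, 0.005,0,-0.0123,0,2,0,-1, 0.0063,0,-0.0117,0,2,0,-1, 0.0075,0,-0.0111,0,2,0,-1, 0.0086,0,-0.0103,0,2,0,-1, 0.0097,0,-0.0094,0,2,0,-1, 0,0,0,0,0,0,-1, 0,0,0,0,0,0,-1, 0,0,0,0,0,0,-1]'
cat > st.py <<'E'
from h import *
o=bot.get_obs();T=o['tool_rot'];G=o['tool_pos']-T[:,2]*bot.grip_point_offset
th=np.radians(12.4);R=np.array([[np.cos(th),-np.sin(th)],[np.sin(th),np.cos(th)]]);t=np.array([.409,-.2424])-R@[-.111,.05]
b=R.T@(G[:2]-t);dx,dz=.069-b[0],G[2]-.089
print("grasp bin",b,G[2],"r",np.hypot(dx,dz),"lid",np.arctan2(dz,dx)-np.arctan2(.003,.18),"tilt",np.degrees(np.arctan2(T[:2,2]@R[:,0],-T[2,2])),o['joint_pos'])
E
python3 st.py
```

```text
time: 5.9
tool_pos: [0.4465, -0.2341, 0.176]
tool_rot: [[0.955, 0.214, 0.203], [0.209, -0.977, 0.045], [0.208, -0.0, -0.978]]
wrist_force: [-4.0, 0.3, -1.0]
width: 0.0227
grip_force: 61.1
grasp bin [-0.0765  0.05  ] 0.1942683009698797 r 0.17955053309446356 lid 0.6098037918199383 tilt 12.004580286946252 [-42.8337  -4.1491 102.8828  10.2095  74.5898  32.6669]
```

On track: lid at 0.61 rad and forces small. Second half.

```bash
python3 -m handwheel '[0.0106,0,-0.0083,0,2,0,-1, 0.0115,0,-0.0072,0,2,0,-1, 0.0122,0,-0.006,0,2,0,-1, 0.0128,0,-0.0048,0,2,0,-1, 0.0132,0,-0.0034,0,2,0,-1, 0.0135,0,-0.0021,0,2,0,-1, 0,0,0,0,0,0,-1, 0,0,0,0,0,0,-1, 0,0,0,0,0,0,-1, 0,0,0,0,0,0,-1]'
python3 st.py
python3 - <<'E'
from h import *
for n in("side","top"):
    im,d=bot.read_camera(n);v,u=np.mgrid[:384,:512];p=P[n];np.save(n+"_W4.npy",(np.stack([(u-p['cx'])/p['fx']*d,(v-p['cy'])/p['fy']*d,d],-1)-p['t'])@p['R']);cv2.imwrite(f"pics/{n}4.png",im)
E
```

```text
time: 6.9
tool_pos: [0.5063, -0.2208, 0.2277]
tool_rot: [[0.893, 0.214, 0.395], [0.196, -0.977, 0.087], [0.405, -0.001, -0.914]]
wrist_force: [-6.5, 3.0, -2.7]
width: 0.0228
grip_force: 60.2
grasp bin [-0.0189  0.0502] 0.24480386471428078 r 0.17889806371020148 lid 1.040383040971272 tilt 23.878533456590706 [-43.0745  -5.365  100.335   20.5354  72.1008  30.4129]
```

View pics/side4.png

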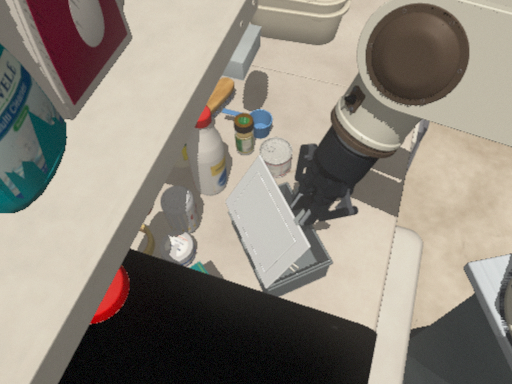

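View pics/top4.png

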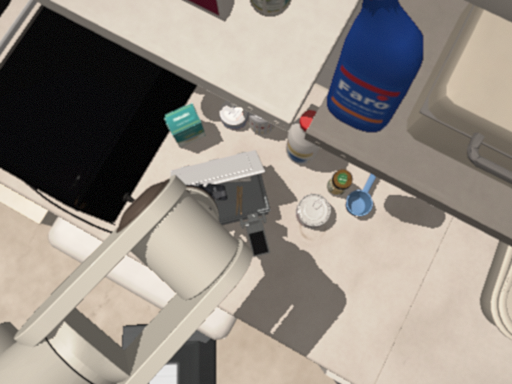

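The lid stands open with its face at side (265,225), and the fingers hold the grip at (303,215). The pedal is up at top (258,243), and the bystanders are where they were. I'll check the lid angle independently with a plane fit.

Run:
```python
from h import *
W=np.load("side_W4.npy");m=np.zeros((384,512),np.uint8);cv2.fillPoly(m,[np.array([(258,175),(238,210),(268,268),(292,242)])],1)
X=W[m>0];X=X[np.isfinite(X).all(1)];c=np.median(X,0);X=X[np.linalg.norm(X-c,axis=1)<.15]
n=np.linalg.svd(X-X.mean(0),full_matrices=False)[2][2];print(len(X),np.degrees(np.arccos(abs(n[2]))),n,np.std((X-X.mean(0))@n))
W=np.load("top_W4.npy");print("pad",np.median(W[238:247,254:263].reshape(-1,3),0));o=bot.get_obs();print(o['time'],o['dq'],o['wrist_force'])
```

```text
2427 56.603198532898425 [-0.815  -0.1812 -0.5504] 0.0008141105694497231
pad [ 0.4141 -0.3486  0.0558]
7.0 [-0.0904  0.0626 -0.0151  0.0121 -0.0259  0.0382] [-6.5449  2.2419 -3.268 ]
```

Run:
```python
from h import *
for n,f,poly in(("side","side_W.npy",[(285,185),(238,210),(268,278),(322,255)]),("top","top_W.npy",[(180,186),(253,162),(264,203),(192,224)]),("side","side_W4.npy",[(262,175),(240,212),(265,265),(295,240)]),("side","side_W4.npy",[(258,185),(245,210),(265,250),(285,235)])):
    W=np.load(f);m=np.zeros((384,512),np.uint8);cv2.fillPoly(m,[np.array(poly)],1);X=W[m>0]
    v=np.linalg.svd(X-X.mean(0),full_matrices=False)[2][2];v*=np.sign(v[2])
    print(f,np.degrees(np.arccos(v[2])),v,X.mean(0))
    th=np.radians(12.4);R=np.array([[np.cos(th),-np.sin(th)],[np.sin(th),np.cos(th)]]);t=np.array([.409,-.2424])-R@[-.111,.05]
    b=(X[:,:2]-t)@R;print("bin x,z mean",b[:,0].mean(),X[:,2].mean(),"angle by hinge (surface +8mm)", np.degrees(np.arctan2(X[:,2].mean()-.089,.069-b[:,0].mean())-np.arcsin(.008/np.hypot(X[:,2].mean()-.089,.069-b[:,0].mean()))))
```

```text
side_W.npy 67.50053396011768 [-0.8916 -0.242   0.3827] [ 0.5289 -0.2579  0.1005]
bin x,z mean 0.002798429412185226 0.10051861451333072 angle by hinge (surface +8mm) 3.0327256205175774
top_W.npy 74.84776339936461 [0.9248 0.2764 0.2614] [ 0.5186 -0.273   0.0997]
bin x,z mean -0.010579177120611344 0.09973425244757217 angle by hinge (surface +8mm) 1.9644622522605197
side_W4.npy 88.87474189832618 [-0.9984 -0.0526  0.0196] [ 0.5557 -0.2496  0.1672]
bin x,z mean 0.030760570883510925 0.1672437914149948 angle by hinge (surface +8mm) 58.68356675147148
side_W4.npy 83.35266008826821 [-0.986  -0.1201  0.1158] [ 0.5585 -0.2558  0.1663]
bin x,z mean 0.03209852273198314 0.16626302340109772 angle by hinge (surface +8mm) 59.10933368416949
```

Run:
```python
from h import *
for f,poly in(("side_W.npy",[(285,185),(238,210),(268,278),(322,255)]),("top_W.npy",[(180,186),(253,162),(264,203),(192,224)]),("side_W4.npy",[(258,175),(238,210),(268,268),(292,242)]),("side_W4.npy",[(258,185),(245,210),(265,250),(285,235)])):
    W=np.load(f);m=np.zeros((384,512),np.uint8);cv2.fillPoly(m,[np.array(poly)],1);X=W[m>0]
    X=X[np.linalg.norm(X-np.median(X,0),axis=1)<.15]
    for _ in range(5):
        v=np.linalg.svd(X-X.mean(0),full_matrices=False)[2][2];r=(X-X.mean(0))@v;X=X[abs(r)<3*r.std()+1e-4]
    v*=np.sign(v[2]);a=np.radians(12.4);print(f,len(X),"pitch",np.degrees(np.arctan2(v[0]*np.cos(a)+v[1]*np.sin(a),v[2])),v)
```

```text
side_W.npy 4379 pitch 0.840505818161381 [0.0138 0.0054 0.9999]
top_W.npy 3219 pitch 0.47118654584442404 [ 0.0086 -0.0007  1.    ]
side_W4.npy 2420 pitch 56.603868365925486 [0.815  0.1813 0.5504]
side_W4.npy 1278 pitch 56.60300503597081 [0.815  0.1813 0.5504]
```

Vision gives about 56.6° and the arm kinematics 59.6°. I'll raise it another 2.5° so that both readings are well inside the band.

```bash
python3 -m handwheel '[0.004,0,-0.0006,0,0,0,-1, 0.004,0,-0.0004,0,0,0,-1, 0,0,0,0,0,0,-1, 0,0,0,0,0,0,-1, 0,0,0,0,0,0,-1, 0,0,0,0,0,0,-1, 0,0,0,0,0,0,-1]'
python3 st.py
python3 - <<'E'
from h import *
im,d=bot.read_camera("side");v,u=np.mgrid[:384,:512];p=P["side"];W=(np.stack([(u-p['cx'])/p['fx']*d,(v-p['cy'])/p['fy']*d,d],-1)-p['t'])@p['R']
m=np.zeros((384,512),np.uint8);cv2.fillPoly(m,[np.array([(256,185),(245,210),(265,250),(283,235)])],1);X=W[m>0]
X=X[np.linalg.norm(X-np.median(X,0),axis=1)<.15]
for _ in range(5):
    v=np.linalg.svd(X-X.mean(0),full_matrices=False)[2][2];r=(X-X.mean(0))@v;X=X[abs(r)<3*r.std()+1e-4]
print(len(X),np.degrees(np.arccos(abs(v[2]))))
E
```

```text
time: 7.7
tool_pos: [0.5129, -0.2194, 0.2316]
tool_rot: [[0.893, 0.214, 0.395], [0.196, -0.977, 0.088], [0.405, -0.001, -0.915]]
wrist_force: [-5.2, 1.8, -6.1]
width: 0.0228
grip_force: 59.6
grasp bin [-0.0121  0.0501] 0.24866096320135816 r 0.17909042213309845 lid 1.0840032670325095 tilt 23.86335958021249 [-42.3614  -4.8671  99.4271  20.3272  72.2548  31.2746]
1193 59.138630377190644
```

Vision now reads 59.1° and the kinematics 62.1°, both in band, so I'm handing in.

```bash
python3 -c "
from station import bot
print(bot.sign_off())"
```

```text
the job is handed in; nothing more can be done
None
```

I pressed the pedal to its stop and let it come back up, then raised the lid to about 60° (59° by camera, 62° by arm position); the job is handed in with the gripper still holding it, nothing else was visibly disturbed, and no verdict came back.

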